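# Hook the pot ledge onto the slotted upright and press it down to lock

## Robot

A 6-joint arm with a two-finger parallel gripper is mounted at the origin on the work surface. World frame = base frame: x ahead of the robot, y to its left, z up, the work surface at z = 0. Lengths are in m, angles in degrees, forces in N, time in s.
With the tool pointing down it reaches from about 0.3 to 1 m from the base axis. Payload 5.1 kg.
Tool frame: the origin (TCP) lies at the very end of the fingers, on their centre line; the grasp point (between the pads) lies 19 mm behind it; z points along the fingers, y is the line along which they close (so a half turn about z gives the same grasp; the last joint's range is limited). The gripper opens to 95 mm and grips with 3 to 60 N. Pads are 20 mm wide; open, the fingers measure 119 mm over their backs; the gripper's body (75 mm by 180 mm) begins 59 mm behind the grasp point.
Start: joints at [67.002, 7.093, 94.555, -0, 78.352, -4.733], TCP at [0.204, 0.617, 0.215] pointing down, gripper open.
Joint ranges: [-149.61, 149.61], [-58.7, 133.49], [1.44, 155.28], [-77.14, 257.14], [18.33, 153.61], [-166.67, 166.67]. Speed limits (degrees/s): [147.25, 147.25, 180, 180, 180, 180].

## Interface

Orientations are given as a 3x3 rotation matrix whose columns are the frame's x, y, z axes.
In Python, from station import ctrl gives the robot as it stands.
- The arm moves only by the tool send_rows, never from a script. Its argument "commands" is a list of rows, each a list of 3 entries, a list of its own where there are three numbers: the shift along the world's x, y, z in mm, then the turn about the world's z in degrees, then the closure, from -1 (fully open) to 1 (shut). A call has 1 to 10 rows; each row shifts and turns the commanded pose from where the row before left it; what a row does not reach is not made up. A row lasts 1/10 s, in which the tool goes at most 50 mm and 8.59 degrees, less where a joint would pass 70% of its speed; a pose out of reach is approached as far as the arm can. A call is refused whole if a number of a shift passes 50 or a number of a turn 8.59, either way. A call with a gripper value outside its range is refused whole. The fingers move at their own pace and stop on an object; "newtons" is the grip in N (left out, the last holds). Time passes only in rows, so rows that do not move let the fingers close. It gives the time, the measured TCP pose, the force, the opening and the grip force at its end, in the units of the state.
- ctrl.get_state(): the state, without advancing time (a new reading comes with each control period).
- ctrl.grab_frame(name): name is "side" or "top" or "wrist"; returns the picture (400x640x3 uint8, red, green, blue); there is no depth.
- ctrl.get_calibration(name): a dict with "fx", "fy", "cx", "cy" (pixels), "D" ([k1, k2, p1, p2, k3] as OpenCV has them; the pictures are not rectified), "R" (3x3) and "t" (3): a world point X has camera coordinates R X + t; the wrist camera has in their place "mount" (4x4, takes a point from camera to tool coordinates, whose origin is the TCP and whose axes are the flange's). Camera axes: x right, y down, z forward; pixel columns grow to the right and rows downward; lengths in m; the calibration is good to about 2 mm. A picture is of the moment at which its call begins: read the wrist's pose just before it. get_calibration takes no time and is no camera call.
- ctrl.job_done(): hands the job in; it is judged then, once.
The state is a dict: "time": time; "joint_pos": joint angles; "joint_velocities": joint speeds; "tau": joint torques, N m; "eef_pos": TCP position; "orientation": TCP orientation; "ft_force": force on the tool from outside, world axes, zero at the start; "torque": the same for the moment, N m; "width": finger opening in m; "grasp_force": force on a finger pad.
Only numpy, scipy, OpenCV 4.12 (cv2) and the standard library are available. Lean on these libraries where they do the work, as an engineer would, in place of code of your own. Each camera call takes 0.05 s, during which the arm holds its last target. There are 200 camera calls.

## Task

Pick up the green pot ledge and put it up on the slotted upright: slip both claws through the two slots, drop the hooks in behind the face and press the ledge straight down until it snaps past the two orange pawls and is fully home, then let go. The height of the slots is not known exactly, so feel for them gently: never force the ledge against the upright with more than about 40 N, and leave the other things on the table where they are.

Things in the scene. Friction and masses are not known exactly. Their poses are not given: they have to be found in the camera images.
- bracket: The green metal pot ledge (bracket, 0.3 kg), standing on the table as used; x towards its claws, z up. Origin: middle of its grip rib, 46 mm over the table. Rib 44 long (x), 14 thick (y), z -40 to +20: pinch it across y from above. Flat ledge under it x -88 to 46, 42 wide, z -46 to -40. Head plate x 46 to 52, 42 wide, z -46 to 34, with ears of radius 4 on its sides at y +-22, z -6.
- claws (a point): Point on the ledge, on the back of its head plate midway between its two steel claws: 52 mm from bracket's origin along x, 5.5 mm lower. Axes as the ledge. Claws 8 wide (y), reaching 10 mm behind the head plate, each 23 high: a tongue 7 high on top and a hook hanging down from its end, 5 mm gap before the hook. Lower claw z -35.5 to -12.5, upper 12.5 to 35.5 from here.
- upright: The fixed slotted upright: a 64 wide, 3 thick aluminium strip between two dark wooden posts (205 high) on a base 15 thick. Origin on the table under the middle of the strip's front face; the face is the plane x = 0, x points into it, z up. The ledge goes in square to the face at y = 0. Pushed in, the ledge's origin is at x = -52 to -54; when the claw tips only meet the face it is at x = -62.
- slot_top (a point): Fixed mark on the upright's face, y = 0, 192 mm over the table: the top of the upper slot if the strip were at its highest. In truth the strip sits lower by s, 0 to 30 mm, NOT measured, and stays there. Slots 12 wide, 28 high, 48 apart: upper from s to s+28, lower from s+48 to s+76 below this mark. The claws enter with the ledge's origin 30+s to 35+s below the mark (157-s to 162-s over the table).
- pawl_left (a joint): How far the left (+y) orange spring pawl on the strip is pushed outwards, m: 0 at rest, about 0.003 as the ledge's ear passes it, back to near 0 (below 0.0025) once the ear is under it (locked). Going down, the ears meet the pawls with the ledge's origin 153-s mm over the table and must be pushed past with roughly 6 to 15 N.
- pawl_right (a joint): The same for the right (-y) pawl.
- telltale (a joint): How far the orange sprung tell-tale pin (cross bar seen on both sides) below the ledge's seat, 10 mm before the face, is pushed down, m: 0 when free, 0.004 when the ledge is fully home (its tongues on the slots' lower edges, its origin 141-s mm over the table), 0.006 at its own stop.
- olive_pot: Olive ceramic pot, 110 across, 100 high; origin under its middle. Leave alone.
- seed_tray: White plastic seedling tray, 180 x 260 x 45; origin under its middle. Leave alone.
- root_rake: Steel root rake with wooden handle, 262 long, 30 high at most, lying flat; origin on the table under its neck, x towards the tines. Leave alone.
- pot_feet: Round set of silicone pot feet, 80 across, 14 high; origin under its middle. Leave alone.
- twine_spool: Wooden spool, 56 across, 58 high, standing; origin under its middle. Leave alone.
- clay_pot: Small terracotta pot, 70 across, 65 high; origin under its middle. Leave alone.
Not all that is in view belongs to the job. What is shaped like the upright but blue or purple is not meant.

How it is judged (in metres and radians):
On the way, in this order (a step that is already met when the one before it is completed fails the run):
1. both claws are through the slots, above the pawls (x of bracket in the frame of upright between -0.0565 and -0.0495 m and z of bracket in the frame of upright between 0.122 and 0.165 m and value of joint each of telltale, pawl_left, pawl_right below 0.001 m and y of bracket in the frame of upright between -0.005 and 0.005 m).
2. the ledge is pressed past the pawls and home (x of bracket in the frame of upright between -0.0565 and -0.0495 m and y of bracket in the frame of upright between -0.005 and 0.005 m and value of joint telltale above 0.0028 m and value of joint each of pawl_left, pawl_right below 0.0025 m), for 0.1 s.
At the end, for the whole second after the job is handed in: The pot ledge hangs at rest on the upright, upright within 0.08 rad, its head against the face (origin 49.5 to 56 mm before the face, within 4 mm of the middle, 108 to 144 mm over the table) and is locked: the tell-tale is pressed down 2.8 to 5.5 mm and both pawls have sprung back to under 2.5 mm (value of joint telltale between 0.0028 and 0.0055 m and value of joint each of pawl_left, pawl_right below 0.0025 m and x of bracket in the frame of upright between -0.056 and -0.0495 m and y of bracket in the frame of upright between -0.004 and 0.004 m and z of bracket in the frame of upright between 0.108 and 0.144 m and angle between bracket's own z axis and vertical below 0.08 rad and linear speed of bracket below 0.01 m/s); the robot touches nothing.
It fails at once if the ledge is forced against the upright with more than 40 N (contact force between bracket and upright above 40 N).
It fails at once if another thing on the table is shifted by more than 20 mm (distance of any of olive_pot, seed_tray, root_rake, pot_feet, twine_spool, clay_pot from where it was at the start of the episode above 0.02 m).
It also fails if it takes over 58 s, if anything falls off the work surface, if the arm or the gripper's body presses on something with over 40 N, if the wrist force passes 120 N, or if a joint passes its speed limit or range.

## Working session

There is one attempt and no reset: what is moved stays moved. The work goes in short steps, Python scripts to look and compute and a tool call to move; the robot and the scene stay as the last step left them, time stands still between calls to the robot, and variables do not carry over. Pictures are saved under pics/ and viewed, at most 10 in all, crops included, and the job is handed in when it is done.

Besides the shell and the picture viewer there is one more tool, called by a JSON object that holds its "fn" and its "kwargs", one argument or row to a line. send_rows: Moves the arm, as the interface text tells. Its arguments: {"type":"object","properties":{"commands":{"type":"array"},"newtons":{"type":"number"}},"required":["commands"]}

```bash
ls; mkdir -p pics; python3 - <<'E'
from station import ctrl
import cv2,numpy as np
for n in ("side","top"):
    im=ctrl.grab_frame(n); cv2.imwrite(f"pics/{n}0.png",im[:,:,::-1]); c=ctrl.get_calibration(n)
    print(n,{k:np.round(v,4).tolist() for k,v in c.items()}, "pos",np.round(-np.array(c["R"]).T@np.array(c["t"]),3))
s=ctrl.get_state();print(s)
E
```

```text
pics
side {'fx': 399.4537, 'fy': 399.4537, 'cx': 316.9631, 'cy': 192.9111, 'D': [-0.0953, 0.0, 0.0, 0.0, 0.0], 'R': [[0.8956, -0.4449, -0.0006], [-0.3242, -0.6517, -0.6857], [0.3047, 0.6142, -0.7279]], 't': [-0.4405, 0.2749, 1.0789]} pos [ 0.155 -0.68   0.974]
top {'fx': 445.4578, 'fy': 445.4578, 'cx': 317.8752, 'cy': 195.6402, 'D': [-0.0622, 0.0, 0.0, 0.0, 0.0], 'R': [[-0.0216, -0.9998, -0.0002], [-0.9967, 0.0215, -0.0781], [0.0781, -0.0015, -0.9969]], 't': [0.0195, 0.4948, 1.5064]} pos [0.376 0.011 1.54 ]
{'time': 0.1, 'joint_pos': array([ 6.69999873e+01,  7.13001821e+00,  9.46256306e+01, -2.61669802e-04,
        7.83528052e+01, -4.73232401e+00]), 'joint_velocities': array([ 0.07101386, -0.03550079, -0.27806135,  0.08715585, -0.01640239,
        0.00929276]), 'tau': array([ 6.97047089e-04, -4.18883729e+01, -3.61096108e+01,  7.76189310e-02,
        4.62289795e-02, -4.09711868e-05]), 'eef_pos': array([0.20354402, 0.61669469, 0.21351352]), 'orientation': array([[-9.49602634e-01,  3.13455414e-01, -7.35489612e-04],
       [ 3.13456240e-01,  9.49601044e-01, -1.74415154e-03],
       [ 1.51707959e-04, -1.88679471e-03, -9.99998208e-01]]), 'ft_force': array([ 0.07377269, -0.36150109,  0.11655255]), 'torque': array([-0.06250439, -0.05883063, -0.00337992]), 'grasp_force': 0.0, 'width': 0.09544258377282488}
```

View pics/top0.png

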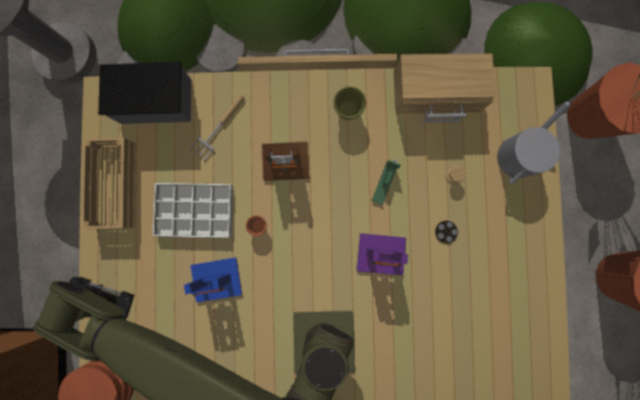

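View pics/side0.png

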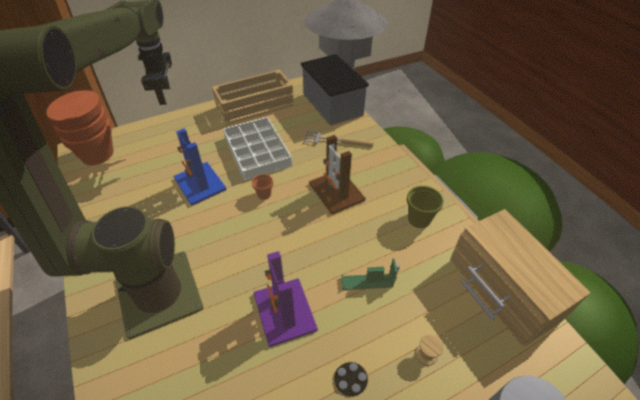

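```bash
python3 - <<'E'
import cv2,numpy as np
t=cv2.imread("pics/top0.png");s=cv2.imread("pics/side0.png")
f=lambda im,x,y,w,h,k:cv2.resize(im[y:y+h,x:x+w],(w*k,h*k),interpolation=cv2.INTER_CUBIC)
A=np.hstack([f(t,255,130,66,60,6),f(t,360,145,66,60,6)])
B=np.hstack([f(s,300,130,66,40*2-20,6),f(s,336,250,66,60,6)])
B2=f(s,300,130,66,85,4)
C=np.vstack([A[:, :],])
out=np.zeros((600,800,3),np.uint8)
A=np.hstack([f(t,255,130,66,60,4),f(t,360,145,66,60,4),np.zeros((240,272,3),np.uint8)]);out[:240]=A
out[240:580,:264]=B2;out[240:480,270:270+280]=f(s,335,250,70,60,4)
cv2.imwrite("pics/crop0.png",out)
E
```

```text
(no output)
```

View pics/crop0.png

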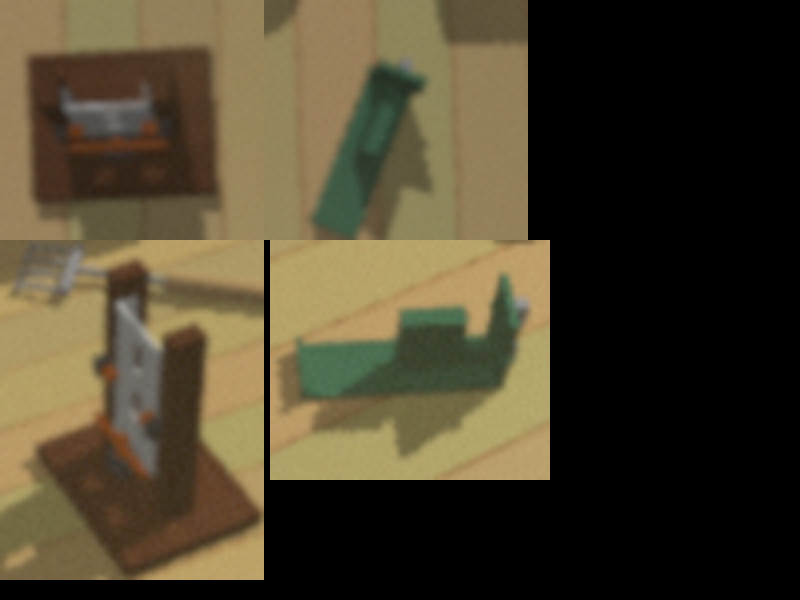

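```bash
cat > h.py <<'E'
from station import ctrl
import cv2,numpy as np
def cam(n,st=None):
    c=ctrl.get_calibration(n);K=np.array([[c["fx"],0,c["cx"]],[0,c["fy"],c["cy"]],[0,0,1]]);D=np.array(c["D"],float)
    if "mount" in c:
        st=st or ctrl.get_state();M=np.eye(4);M[:3,:3]=st["orientation"];M[:3,3]=st["eef_pos"];M=M@np.array(c["mount"])
        R=M[:3,:3].T;t=-R@M[:3,3]
    else: R=np.array(c["R"]);t=np.array(c["t"])
    return K,D,R,t
def rays(C,px):
    K,D,R,t=C;u=cv2.undistortPoints(np.array(px,float).reshape(-1,1,2),K,D)[:,0]
    return -R.T@t,np.c_[u,np.ones(len(u))]@R
def onz(C,px,z):
    o,d=rays(C,px);z=np.broadcast_to(z,len(d));return o+d*((z-o[2])/d[:,2])[:,None]
def proj(C,X):
    K,D,R,t=C;return cv2.projectPoints(np.array(X,float).reshape(-1,1,3),cv2.Rodrigues(R)[0],t,K,D)[0][:,0]
def tri(Ca,pa,Cb,pb):
    o1,d1=rays(Ca,[pa]);o2,d2=rays(Cb,[pb]);A=np.c_[d1[0],-d2[0]];s=np.linalg.lstsq(A,o2-o1,rcond=None)[0]
    a=o1+s[0]*d1[0];b=o2+s[1]*d2[0];return (a+b)/2,np.linalg.norm(a-b)
ang=lambda v:np.degrees(np.arctan2(v[1],v[0]))
E
python3 - <<'E'
from h import *
T=cam("top");S=cam("side");np.set_printoptions(precision=4,suppress=True)
b=onz(T,[(262,143.75),(307,142.5),(308.75,178),(263.75,180.5)],.015);print("base",b,b.mean(0))
print("yaws",ang(b[0]-b[3]),ang(b[1]-b[2]),ang(b[0]-b[1])-90,ang(b[3]-b[2])-90, "sizes",np.linalg.norm(b[0]-b[1]),np.linalg.norm(b[0]-b[3]))
# strip top edge corners top: crop(60,97?) 
k=onz(T,[(372,200),(382.75,204.25)],.006);h=onz(T,[(387.75,161.25),(400.25,165)],.08)
print("tail",k,"head",h, np.linalg.norm(k[0]-k[1]),np.linalg.norm(h[0]-h[1]),"yaw",ang(h.mean(0)-k.mean(0)),"len(137-140)",np.linalg.norm((h.mean(0)-k.mean(0))[:2]))
m=k.mean(0);v=h.mean(0)-m;v[2]=0;v/=np.linalg.norm(v);print("origin",m+88*v/1000, h.mean(0)-.049*v)
c=ctrl.get_calibration("wrist");print(np.round(c["mount"],4),c["fx"],c["cx"],c["cy"])
E
```

```text
base [[0.6804 0.1989 0.015 ]
 [0.6813 0.0426 0.015 ]
 [0.5571 0.0389 0.015 ]
 [0.5519 0.1942 0.015 ]] [0.6177 0.1187 0.015 ]
yaws 2.086059057296498 1.6701708120846768 0.3096663331048717 1.9414847144476823 sizes 0.15637608095430794 0.1286325346639416
tail [[ 0.477  -0.1779  0.006 ]
 [ 0.4615 -0.2146  0.006 ]] head [[ 0.5997 -0.2251  0.08  ]
 [ 0.5863 -0.2663  0.08  ]] 0.03989105260840604 0.043239232452419035 yaw -21.781003408392614 len(137-140) 0.1332591156686138
origin [ 0.551  -0.2289  0.006 ] [ 0.5475 -0.2275  0.08  ]
[[-0.0009 -0.9655 -0.2604  0.0718]
 [ 1.     -0.0006 -0.001  -0.    ]
 [ 0.0008 -0.2604  0.9655 -0.1699]
 [ 0.      0.      0.      1.    ]] 276.000418457583 318.96909214225076 201.87914950380525
```

{"fn": "send_rows", "kwargs": {
  "commands": [
    [[26,-38,12],2,-1],
    [[26,-38,12],2,-1],
    [[26,-38,12],2,-1],
    [[26,-38,12],2,-1],
    [[26,-38,12],2,-1],
    [[26,-38,12],2,-1],
    [[26,-38,12],2,-1],
    [[26,-38,0],2,-1],
    [[26,-38,0],2,-1],
    [[26,-38,0],2,-1]
  ]
}}

```text
time: 1.1
eef_pos: [0.4643, 0.2355, 0.2985]
orientation: [[-0.999, -0.032, -0.0], [-0.032, 0.999, 0.0], [0.0, 0.0, -1.0]]
ft_force: [1.3, 0.1, -0.1]
width: 0.0953
grasp_force: 0.0
```

{"fn": "send_rows", "kwargs": {
  "commands": [
    [[26,-38,0],0,-1],
    [[26,-38,0],0,-1],
    [[26,-38,0],0,-1],
    [[0,0,0],0,-1],
    [[0,0,0],0,-1]
  ]
}}

```text
time: 1.6
eef_pos: [0.5417, 0.1225, 0.2979]
orientation: [[-1.0, -0.028, -0.002], [-0.028, 1.0, 0.0], [0.002, 0.0, -1.0]]
ft_force: [-1.4, 0.1, 0.4]
width: 0.0951
grasp_force: 0.0
```

```bash
python3 - <<'E'
from h import *
st=ctrl.get_state();im=ctrl.grab_frame("wrist");cv2.imwrite("pics/w1.png",im[:,:,::-1])
np.savez("w1.npz",p=st["eef_pos"],o=st["orientation"]);print(st["time"],st["eef_pos"],st["orientation"])
E
```

```text
1.6 [0.54168334 0.12253964 0.29785991] [[-9.99602971e-01 -2.81211597e-02 -1.76073366e-03]
 [-2.81217835e-02  9.99604450e-01  3.30507584e-04]
 [ 1.75074294e-03  3.79891333e-04 -9.99998395e-01]]
```

View pics/w1.png

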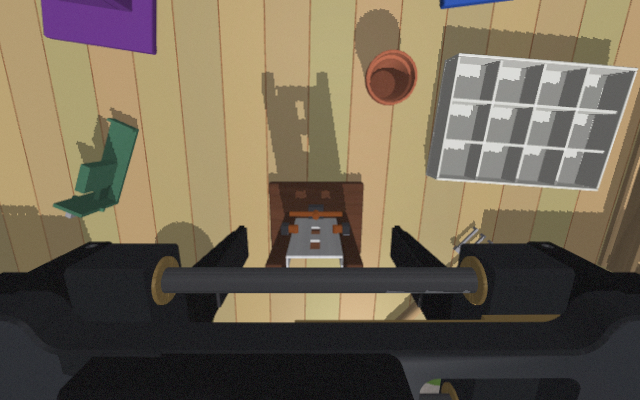

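```bash
python3 - <<'E'
import cv2,numpy as np
w=cv2.imread("pics/w1.png");s=cv2.imread("pics/side0.png")
f=lambda im,x,y,w,h,k:cv2.resize(im[y:y+h,x:x+w],(w*k,h*k),interpolation=cv2.INTER_CUBIC)
out=np.zeros((600,800,3),np.uint8)
a=f(w,270,200,90,70,6);out[:420,:540]=a
b=f(s,322,140,32,75,8);out[:600,544:800]=b
cv2.imwrite("pics/crop1.png",out)
E
```

```text
(no output)
```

View pics/crop1.png

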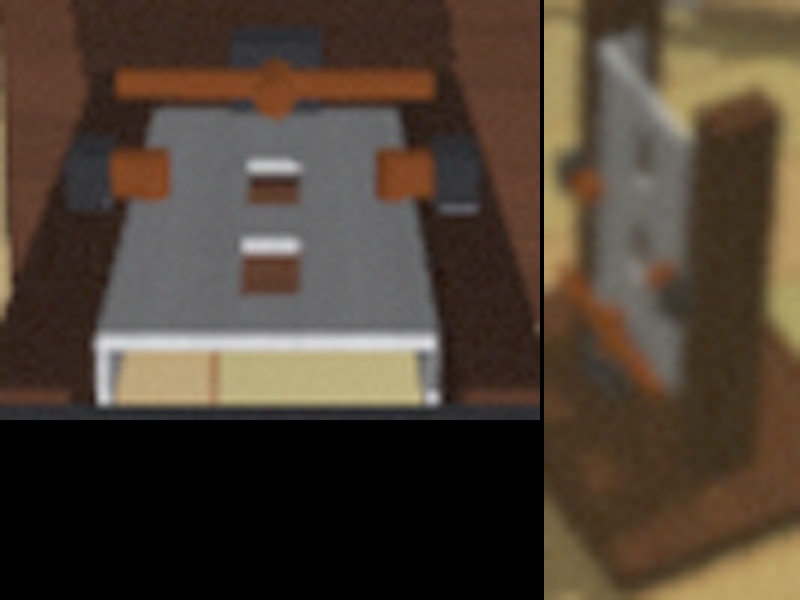

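```bash
cat > fit.py <<'E'
from h import *
from scipy.optimize import least_squares
np.set_printoptions(precision=4,suppress=True)
d=np.load("w1.npz");W=cam("wrist",dict(eef_pos=d["p"],orientation=d["o"]));S=cam("side")
# crop coords: image right = +y
q=np.array([(241,293),(300,293),(241,237),(300,237),(248,202),(300,202),(248,158),(300,158),(97,333),(437,333)],float)/6+[270,200]-.42
def pts(p):
    x,y,z,a,h=p;l=np.array([(-6,0),(6,0),(-6,-28),(6,-28),(-6,-48),(6,-48),(-6,-76),(6,-76),(-32,h*1000),(32,h*1000)])/1000
    return np.c_[x-np.sin(a)*l[:,0],y+np.cos(a)*l[:,0],z+l[:,1]]
r=least_squares(lambda p:(proj(W,pts(p))-q).ravel(),[.6,.12,.18,.02,.02]);p=r.x
print("x,y,z,yaw,h",p[:3],np.degrees(p[3]),p[4],"s",192-1000*p[2]);print("res",r.fun.reshape(-1,2).round(2).tolist())
C=np.linalg.inv(r.jac.T@r.jac)*.5**2;print("sd",np.sqrt(np.diag(C)))
P=pts(p);print("side px slots",(proj(S,[P[:4].mean(0),P[4:8].mean(0),P[8],P[9]])-[322,140]+.44)*8)
print("tri upper,lower",*[tri(W,q[i:i+4].mean(0),S,np.array(c)/8+[322,140]-.44) for i,c in((0,(99,157)),(4,(98,243)))],P[:4].mean(0),P[4:8].mean(0))
E
python3 fit.py
```

```text
x,y,z,yaw,h [0.6077 0.1183 0.1662] 1.571781028969806 0.01818945524021447 s 25.785065129018534
res [[-0.33, -0.19], [-0.04, -0.19], [0.4, -0.04], [-0.07, -0.04], [-0.3, 0.05], [-0.09, 0.05], [0.27, 0.28], [-0.12, 0.28], [-0.07, -0.04], [0.34, -0.04]]
sd [0.0015 0.0002 0.0036 0.0129 0.0012]
side px slots [[ 96.3661 157.1027]
 [ 92.7964 247.8474]
 [141.6263 143.333 ]
 [ 57.4602  45.0316]]
tri upper,lower (array([0.6086, 0.1182, 0.1517]), np.float64(0.0005347314686208421)) (array([0.6086, 0.1181, 0.1058]), np.float64(0.002756278155450036)) [0.6077 0.1183 0.1522] [0.6077 0.1183 0.1042]
```

{"fn": "send_rows", "kwargs": {
  "commands": [
    [[1,-44,-10],-3,-1],
    [[1,-44,-10],-3,-1],
    [[1,-44,-10],-3,-1],
    [[1,-44,-10],-3,-1],
    [[1,-44,-10],-3,-1],
    [[1,-44,-10],-3,-1],
    [[1,-44,-10],-3,-1],
    [[0,-42,-10],-2.5,-1],
    [[0,0,0],0,-1],
    [[0,0,0],0,-1]
  ]
}}

```text
time: 2.65
eef_pos: [0.5487, -0.2256, 0.2182]
orientation: [[-0.929, 0.37, -0.001], [0.37, 0.929, 0.001], [0.001, 0.001, -1.0]]
ft_force: [0.9, -0.4, -0.0]
width: 0.0952
grasp_force: 0.0
```

```bash
python3 - <<'E'
from h import *
st=ctrl.get_state();im=ctrl.grab_frame("wrist");cv2.imwrite("pics/w2.png",im[:,:,::-1])
np.savez("w2.npz",p=st["eef_pos"],o=st["orientation"]);print(st["time"],st["eef_pos"],st["orientation"])
E
```

```text
2.65 [ 0.54868372 -0.22563014  0.21823379] [[-9.28967655e-01  3.70160058e-01 -7.92210813e-04]
 [ 3.70159025e-01  9.28967629e-01  1.20009710e-03]
 [ 1.18016621e-03  8.21607409e-04 -9.99998966e-01]]
```

View pics/w2.png

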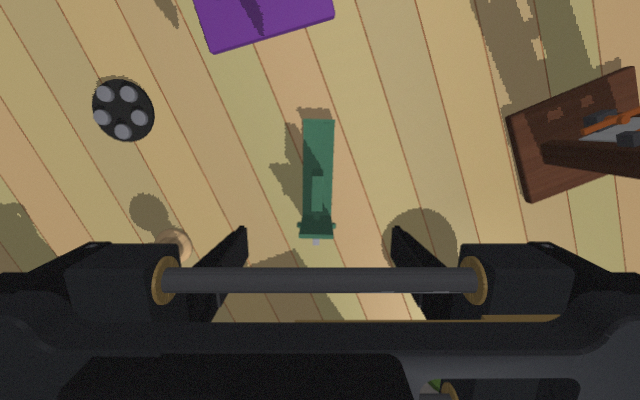

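```bash
python3 - <<'E'
from h import *
np.set_printoptions(precision=4,suppress=True)
d=np.load("w2.npz");W=cam("wrist",dict(eef_pos=d["p"],orientation=d["o"]));im=cv2.imread("pics/w2.png")
h=cv2.cvtColor(im,cv2.COLOR_BGR2HSV);m=cv2.inRange(h,(65,60,20),(95,255,255));m[250:]=0;m[:100]=0;m[:,:280]=0;m[:,360:]=0
ys,xs=np.nonzero(m);print(ys.min(),ys.max())
L=[];R=[]
for y in range(124,160,2):
    x=np.nonzero(m[y])[0];L.append((x.min()-.5,y));R.append((x.max()+.5,y))
a=onz(W,L,.006);b=onz(W,R,.006);c=(a+b)/2
print("width",np.linalg.norm(a-b,axis=1).mean());
v=cv2.fitLine(c[:,:2].astype(np.float32),cv2.DIST_L2,0,.01,.01).ravel();v=v*np.sign(v[0]);print("yaw",ang(v[:2]))
for e in(a,b):
    u=cv2.fitLine(e[:,:2].astype(np.float32),cv2.DIST_L2,0,.01,.01).ravel();print(ang(u[:2]*np.sign(u[0])))
# tail row, head rows
for y in range(222,242):
    x=np.nonzero(m[y])[0]
    if len(x):print(y,x.min(),x.max(),end="; ")
cols=range(306,332,3);t=onz(W,[(x,np.nonzero(m[:,x])[0].min()-.5) for x in cols],.006).mean(0)
hd=onz(W,[(x,np.nonzero(m[:,x])[0].max()+.5) for x in cols],.08).mean(0)
print("\ntail",t,"head",hd,np.linalg.norm((hd-t)[:2]))
ax=np.array([np.cos(np.radians(-21.8)),np.sin(np.radians(-21.8))])
print("org from tail",t[:2]+.088*ax,"from head",hd[:2]-.052*ax)
yh=[238,236];xx=[np.nonzero(m[y])[0] for y in yh];print([onz(W,[(x.min()-.5,y),(x.max()+.5,y)],.08).tolist() for x,y in zip(xx,yh)])
E
```

```text
119 238
width 0.039943498624364346
yaw -23.03709
-22.597717
-23.477346
222 302 330; 223 298 331; 224 298 334; 225 298 334; 226 298 334; 227 300 334; 228 301 331; 229 301 331; 230 300 331; 231 300 331; 232 300 332; 233 300 332; 234 299 332; 235 299 332; 236 299 332; 237 299 332; 238 323 332; 
tail [ 0.4711 -0.1962  0.006 ] head [ 0.6    -0.2475  0.08  ] 0.13873514602634876
org from tail [ 0.5528 -0.2289] from head [ 0.5517 -0.2282]
[[[0.6021478773902179, -0.24261619130472434, 0.08000000000000002], [0.6065943656479658, -0.2314871229382826, 0.08000000000000002]], [[0.5891134948879366, -0.26832888805191535, 0.08000000000000002], [0.6041978043047849, -0.230565168091414, 0.08000000000000002]]]
```

{"fn": "send_rows", "kwargs": {
  "commands": [
    [[3,-3,-40],-1,-1],
    [[0,0,-40],0,-1],
    [[0,0,-40],0,-1],
    [[0,0,-40],0,-1],
    [[0,0,-30],0,-1],
    [[0,0,-12],0,-1],
    [[0,0,0],0,-1],
    [[0,0,0],0,-1]
  ],
  "newtons": 20
}}

```text
time: 3.5
eef_pos: [0.5533, -0.2295, 0.0186]
orientation: [[-0.923, 0.386, 0.003], [0.386, 0.923, -0.001], [-0.003, -0.0, -1.0]]
ft_force: [-0.4, -0.1, 0.2]
width: 0.0952
grasp_force: 0.0
```

{"fn": "send_rows", "kwargs": {
  "commands": [
    [[0,0,0],0,1],
    [[0,0,0],0,1],
    [[0,0,0],0,1],
    [[0,0,0],0,1],
    [[0,0,0],0,1],
    [[0,0,0],0,1],
    [[0,0,0],0,1],
    [[0,0,0],0,1]
  ],
  "newtons": 30
}}

```text
time: 4.3
eef_pos: [0.5517, -0.2298, 0.0165]
orientation: [[-0.922, 0.387, -0.0], [0.387, 0.922, 0.0], [0.0, 0.0, -1.0]]
ft_force: [-0.1, 0.4, -0.4]
width: 0.0366
grasp_force: 0.0
```

{"fn": "send_rows", "kwargs": {
  "commands": [
    [[0,0,0],0,1],
    [[0,0,0],0,1],
    [[0,0,0],0,1],
    [[0,0,0],0,1],
    [[0,0,0],0,1]
  ],
  "newtons": 50
}}

```text
time: 4.8
eef_pos: [0.5518, -0.2297, 0.0166]
orientation: [[-0.922, 0.387, 0.0], [0.387, 0.922, 0.0], [-0.0, 0.0, -1.0]]
ft_force: [0.4, 0.4, 0.4]
width: 0.014
grasp_force: 50.0
```

{"fn": "send_rows", "kwargs": {
  "commands": [
    [[0,0,20],0,1],
    [[0,0,40],0,1],
    [[0,0,40],0,1],
    [[0,0,30],0,1],
    [[-5,43,0],3,1],
    [[-5,43,0],3,1],
    [[-5,43,0],3,1],
    [[-5,43,0],3,1],
    [[-6,43,0],3,1],
    [[-6,43,0],3,1]
  ]
}}

```text
time: 5.8
eef_pos: [0.5186, 0.0298, 0.1459]
orientation: [[-0.997, 0.081, -0.001], [0.081, 0.997, 0.0], [0.001, 0.0, -1.0]]
ft_force: [0.2, 0.0, -2.7]
width: 0.0142
grasp_force: 50.0
```

{"fn": "send_rows", "kwargs": {
  "commands": [
    [[-6,43,0],3,1],
    [[-6,44,0],3.3,1],
    [[0,0,-20],0,1],
    [[0,0,-18],0,1],
    [[0,0,0],0,1],
    [[0,0,0],0,1],
    [[0,0,0],0,1]
  ]
}}

```text
time: 6.5
eef_pos: [0.5084, 0.115, 0.1096]
orientation: [[-1.0, -0.026, 0.001], [-0.026, 1.0, 0.0], [-0.001, 0.0, -1.0]]
ft_force: [0.1, 0.2, -3.2]
width: 0.0139
grasp_force: 50.0
```

```bash
python3 - <<'E'
from h import *
st=ctrl.get_state();im=ctrl.grab_frame("wrist");cv2.imwrite("pics/w3.png",im[:,:,::-1])
im2=ctrl.grab_frame("side");cv2.imwrite("pics/side3.png",im2[:,:,::-1])
np.savez("w3.npz",p=st["eef_pos"],o=st["orientation"]);print(st["time"],st["eef_pos"],st["orientation"],st["ft_force"],st["torque"])
f=lambda im,x,y,w,h,k:cv2.resize(im[y:y+h,x:x+w],(w*k,h*k),interpolation=cv2.INTER_CUBIC)
out=np.zeros((600,800,3),np.uint8)
out[:,:480]=f(im,260,130,120,150,4);out[:440,480:]=f(im2,285,120,80,110,4)
cv2.imwrite("pics/crop3.png",out[:,:,::-1])
E
```

```text
6.5 [0.50840159 0.11499636 0.10962335] [[-9.99657227e-01 -2.61449971e-02  1.36649358e-03]
 [-2.61448039e-02  9.99658154e-01  1.59050514e-04]
 [-1.37018482e-03  1.23269289e-04 -9.99999054e-01]] [ 0.13916004  0.17816489 -3.18169827] [ 0.04520387  0.00615123 -0.04695928]
```

View pics/crop3.png

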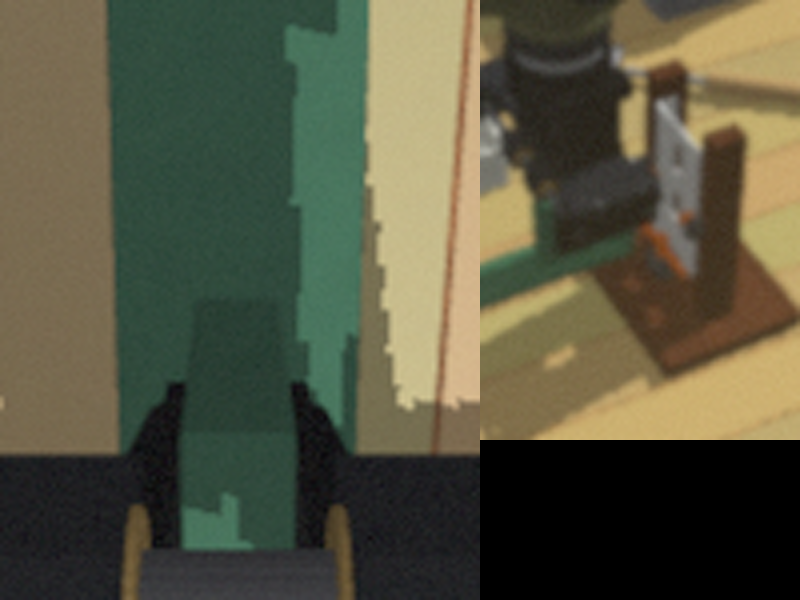

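```bash
python3 - <<'E'
from h import *
np.set_printoptions(precision=4,suppress=True)
d=np.load("w3.npz");W=cam("wrist",dict(eef_pos=d["p"],orientation=d["o"]));f=lambda p:np.array(p)/4+[260,130]-.38
P=onz(W,f([(180,433),(297,433),(194,300),(278,300)]),d["p"][2]+np.array([.0494,.0494,-.0106,-.0106]))
print((P-d["p"])@d["o"])   # tool coords (x back)
a=np.radians(1.57);ax=np.array([np.cos(a),np.sin(a)]);ay=np.array([-ax[1],ax[0]])
e=d["p"][:2]-[.6077,.1183];print("tcp in face frame",e@ax,e@ay)
E
```

```text
[[ 0.022  -0.0073 -0.0494]
 [ 0.022   0.0064 -0.0494]
 [ 0.0214 -0.008   0.0106]
 [ 0.0214  0.0062  0.0106]]
tcp in face frame -0.09935164835632018 -0.0005818028882902094
```

{"fn": "send_rows", "kwargs": {
  "commands": [
    [[10,0.5,-2.5],0,1],
    [[10,0.5,-2.5],0,1],
    [[10,0.4,0],0,1],
    [[0,0,0],0,1],
    [[0,0,0],0,1],
    [[0,0,0],0,1]
  ]
}}

```text
time: 7.2
eef_pos: [0.5376, 0.1166, 0.1034]
orientation: [[-1.0, -0.027, -0.001], [-0.027, 1.0, -0.0], [0.001, -0.0, -1.0]]
ft_force: [-0.1, -0.2, -2.0]
width: 0.0138
grasp_force: 50.0
```

{"fn": "send_rows", "kwargs": {
  "commands": [
    [[2,0,0.8],0,1],
    [[2,0.1,0],0,1],
    [[1.5,0,0],0,1],
    [[1.5,0.1,0],0,1],
    [[1,0,0],0,1],
    [[0,0,0],0,1]
  ]
}}

```text
time: 7.8
eef_pos: [0.5459, 0.1168, 0.1045]
orientation: [[-1.0, -0.027, 0.0], [-0.027, 1.0, -0.0], [-0.0, -0.0, -1.0]]
ft_force: [-0.6, 0.7, -3.1]
width: 0.0134
grasp_force: 50.0
```

{"fn": "send_rows", "kwargs": {
  "commands": [
    [[1,0,0],0,1],
    [[0,0,0],0,1],
    [[1,0,0],0,1],
    [[0,0,0],0,1]
  ]
}}

```text
time: 8.2
eef_pos: [0.5479, 0.1169, 0.1045]
orientation: [[-1.0, -0.027, 0.0], [-0.027, 1.0, 0.0], [-0.0, 0.0, -1.0]]
ft_force: [0.1, 1.0, -3.1]
width: 0.0134
grasp_force: 50.0
```

{"fn": "send_rows", "kwargs": {
  "commands": [
    [[1,0,0],0,1],
    [[0,0,0],0,1],
    [[1,0,0],0,1],
    [[0,0,0],0,1]
  ]
}}

```text
time: 8.6
eef_pos: [0.5499, 0.1168, 0.1045]
orientation: [[-1.0, -0.027, 0.0], [-0.027, 1.0, 0.0], [-0.0, 0.0, -1.0]]
ft_force: [-0.1, 0.3, -2.4]
width: 0.0136
grasp_force: 50.0
```

{"fn": "send_rows", "kwargs": {
  "commands": [
    [[1,0,0],0,1],
    [[0,0,0],0,1],
    [[1,0,0],0,1],
    [[0,0,0],0,1]
  ]
}}

```text
time: 9.0
eef_pos: [0.5519, 0.1168, 0.1045]
orientation: [[-1.0, -0.027, 0.0], [-0.027, 1.0, 0.0], [-0.0, 0.0, -1.0]]
ft_force: [0.3, 0.4, -3.2]
width: 0.0142
grasp_force: 50.0
```

{"fn": "send_rows", "kwargs": {
  "commands": [
    [[1,0,0],0,1],
    [[0,0,0],0,1]
  ]
}}

```text
time: 9.2
eef_pos: [0.5529, 0.1168, 0.1045]
orientation: [[-1.0, -0.027, 0.0], [-0.027, 1.0, -0.0], [-0.0, -0.0, -1.0]]
ft_force: [-0.5, -0.2, -2.4]
width: 0.0138
grasp_force: 50.0
```

{"fn": "send_rows", "kwargs": {
  "commands": [
    [[0.7,0,0],0,1],
    [[0,0,0],0,1],
    [[0.6,0,0],0,1],
    [[0,0,0],0,1]
  ]
}}

```text
time: 9.6
eef_pos: [0.5541, 0.1168, 0.1045]
orientation: [[-1.0, -0.027, 0.0], [-0.027, 1.0, -0.0], [-0.0, -0.0, -1.0]]
ft_force: [0.2, 0.3, -2.7]
width: 0.0138
grasp_force: 50.0
```

{"fn": "send_rows", "kwargs": {
  "commands": [
    [[0.6,0,0],0,1],
    [[0,0,0],0,1]
  ]
}}

```text
time: 9.8
eef_pos: [0.5547, 0.1168, 0.1045]
orientation: [[-1.0, -0.027, 0.0], [-0.027, 1.0, -0.0], [-0.0, -0.0, -1.0]]
ft_force: [0.6, 0.1, -3.4]
width: 0.0134
grasp_force: 50.0
```

{"fn": "send_rows", "kwargs": {
  "commands": [
    [[0.6,0,0],0,1],
    [[0,0,0],0,1]
  ]
}}

```text
time: 10.0
eef_pos: [0.5553, 0.1168, 0.1045]
orientation: [[-1.0, -0.027, 0.0], [-0.027, 1.0, -0.0], [-0.0, -0.0, -1.0]]
ft_force: [-1.0, 0.1, -1.3]
width: 0.0138
grasp_force: 50.0
```

{"fn": "send_rows", "kwargs": {
  "commands": [
    [[0.5,0,0],0,1],
    [[0,0,0],0,1]
  ]
}}

```text
time: 10.2
eef_pos: [0.5557, 0.1168, 0.1044]
orientation: [[-1.0, -0.027, -0.0], [-0.027, 1.0, -0.0], [0.0, -0.0, -1.0]]
ft_force: [-0.3, -0.2, -2.7]
width: 0.014
grasp_force: 50.0
```

{"fn": "send_rows", "kwargs": {
  "commands": [
    [[0.5,0,0],0,1],
    [[0,0,0],0,1]
  ]
}}

```text
time: 10.4
eef_pos: [0.5557, 0.1168, 0.1042]
orientation: [[-1.0, -0.027, -0.001], [-0.027, 1.0, -0.0], [0.001, -0.0, -1.0]]
ft_force: [-2.8, -0.5, -1.1]
width: 0.0137
grasp_force: 50.0
```

{"fn": "send_rows", "kwargs": {
  "commands": [
    [[-0.7,0,0],0,1],
    [[-0.6,0,0],0,1],
    [[0,0,-1.5],0,1],
    [[0,0,-1.5],0,1],
    [[0,0,-1.5],0,1],
    [[0,0,0],0,1]
  ]
}}

```text
time: 11.0
eef_pos: [0.5549, 0.1169, 0.0997]
orientation: [[-1.0, -0.027, -0.0], [-0.027, 1.0, 0.0], [0.0, 0.0, -1.0]]
ft_force: [0.7, 0.4, -3.3]
width: 0.0139
grasp_force: 50.0
```

{"fn": "send_rows", "kwargs": {
  "commands": [
    [[0,0,-1],0,1],
    [[0,0,-1],0,1],
    [[0,0,0],0,1]
  ]
}}

```text
time: 11.3
eef_pos: [0.5557, 0.1173, 0.0988]
orientation: [[-1.0, -0.027, 0.002], [-0.027, 1.0, 0.001], [-0.002, 0.001, -1.0]]
ft_force: [0.6, 2.8, 0.1]
width: 0.014
grasp_force: 50.0
```

{"fn": "send_rows", "kwargs": {
  "commands": [
    [[0,0,-1],0,1],
    [[0,0,-1],0,1],
    [[0,0,0],0,1]
  ]
}}

```text
time: 11.6
eef_pos: [0.5557, 0.1168, 0.097]
orientation: [[-1.0, -0.027, 0.002], [-0.027, 1.0, -0.0], [-0.002, -0.0, -1.0]]
ft_force: [-0.3, 1.7, 4.1]
width: 0.014
grasp_force: 50.0
```

{"fn": "send_rows", "kwargs": {
  "commands": [
    [[0,0,-1],0,1],
    [[0,0,-1],0,1],
    [[0,0,0],0,1]
  ]
}}

```text
time: 11.9
eef_pos: [0.5548, 0.1167, 0.0932]
orientation: [[-1.0, -0.027, -0.0], [-0.027, 1.0, -0.0], [0.0, -0.0, -1.0]]
ft_force: [1.6, 0.6, -1.3]
width: 0.0137
grasp_force: 50.0
```

{"fn": "send_rows", "kwargs": {
  "commands": [
    [[0,0,-1],0,1],
    [[0,0,-1],0,1],
    [[0,0,0],0,1]
  ]
}}

```text
time: 12.2
eef_pos: [0.5539, 0.1167, 0.0905]
orientation: [[-1.0, -0.027, -0.002], [-0.027, 1.0, -0.0], [0.002, -0.0, -1.0]]
ft_force: [2.4, 1.0, -4.8]
width: 0.0134
grasp_force: 50.0
```

{"fn": "send_rows", "kwargs": {
  "commands": [
    [[0,0,-1],0,1],
    [[0,0,0],0,1]
  ]
}}

```text
time: 12.4
eef_pos: [0.554, 0.1167, 0.0899]
orientation: [[-1.0, -0.027, -0.002], [-0.027, 1.0, -0.0], [0.002, -0.0, -1.0]]
ft_force: [0.3, 0.3, -5.7]
width: 0.0138
grasp_force: 50.0
```

{"fn": "send_rows", "kwargs": {
  "commands": [
    [[0,0,-1],0,1],
    [[0,0,-1],0,1],
    [[0,0,0],0,1]
  ]
}}

```text
time: 12.7
eef_pos: [0.5545, 0.1168, 0.0884]
orientation: [[-1.0, -0.027, -0.001], [-0.027, 1.0, -0.0], [0.001, -0.0, -1.0]]
ft_force: [0.1, 1.9, -5.2]
width: 0.0139
grasp_force: 50.0
```

{"fn": "send_rows", "kwargs": {
  "commands": [
    [[0,0,-1],0,1],
    [[0,0,0],0,1]
  ]
}}

```text
time: 12.9
eef_pos: [0.5548, 0.1169, 0.0877]
orientation: [[-1.0, -0.027, -0.0], [-0.027, 1.0, 0.0], [0.0, 0.0, -1.0]]
ft_force: [-0.1, 1.0, -4.8]
width: 0.0138
grasp_force: 50.0
```

{"fn": "send_rows", "kwargs": {
  "commands": [
    [[0,0,-1],0,1],
    [[0,0,0],0,1]
  ]
}}

```text
time: 13.1
eef_pos: [0.5551, 0.1171, 0.087]
orientation: [[-1.0, -0.027, 0.0], [-0.027, 1.0, 0.001], [-0.0, 0.001, -1.0]]
ft_force: [0.3, 2.4, -3.7]
width: 0.0138
grasp_force: 50.0
```

{"fn": "send_rows", "kwargs": {
  "commands": [
    [[0,0,-1],0,1],
    [[0,0,0],0,1]
  ]
}}

```text
time: 13.3
eef_pos: [0.5554, 0.1171, 0.0867]
orientation: [[-1.0, -0.027, 0.001], [-0.027, 1.0, 0.001], [-0.001, 0.001, -1.0]]
ft_force: [-2.0, 2.5, 0.4]
width: 0.0136
grasp_force: 50.0
```

{"fn": "send_rows", "kwargs": {
  "commands": [
    [[0,0,-1],0,1],
    [[0,0,0],0,1]
  ]
}}

```text
time: 13.5
eef_pos: [0.5557, 0.1171, 0.0866]
orientation: [[-1.0, -0.027, 0.002], [-0.027, 1.0, 0.001], [-0.002, 0.0, -1.0]]
ft_force: [-4.5, 2.4, 4.5]
width: 0.0137
grasp_force: 50.0
```

{"fn": "send_rows", "kwargs": {
  "commands": [
    [[0,0,-1],0,1],
    [[0,0,0],0,1]
  ]
}}

```text
time: 13.7
eef_pos: [0.5558, 0.1171, 0.0865]
orientation: [[-1.0, -0.027, 0.002], [-0.027, 1.0, 0.0], [-0.002, 0.0, -1.0]]
ft_force: [-6.8, 2.6, 9.4]
width: 0.0137
grasp_force: 50.0
```

{"fn": "send_rows", "kwargs": {
  "commands": [
    [[0,0,-0.5],0,1],
    [[0,0,0],0,1],
    [[0,0,1.5],0,1],
    [[-0.5,0,1],0,1],
    [[0,0,0],0,1],
    [[0,0,0],0,0.6],
    [[0,0,0],0,0.6],
    [[0,0,0],0,0.6],
    [[0,0,0],0,0.6]
  ]
}}

```text
time: 14.6
eef_pos: [0.5543, 0.1165, 0.0857]
orientation: [[-1.0, -0.027, -0.001], [-0.027, 1.0, -0.0], [0.001, -0.0, -1.0]]
ft_force: [-0.6, -0.8, 0.4]
width: 0.0191
grasp_force: 0.0
```

```bash
python3 - <<'E'
from h import *
im2=ctrl.grab_frame("side");st=ctrl.get_state();print(st["time"],st["eef_pos"],st["ft_force"],st["width"])
im=ctrl.grab_frame("wrist")
f=lambda im,x,y,w,h,k:cv2.resize(im[y:y+h,x:x+w],(w*k,h*k),interpolation=cv2.INTER_CUBIC)
out=np.zeros((480,800,3),np.uint8)
out[:,:400]=f(im2,285,120,80,96,5);out[:,400:]=f(im,220,130,200,150,2)[:0] if 0 else cv2.resize(im[130:290,255:388],(400,480))
cv2.imwrite("pics/crop4.png",out[:,:,::-1])
E
```

```text
14.65 [0.5543548  0.11656051 0.08576537] [ 0.50765441  0.14052512 -0.22266398] 0.018715973499387164
```

View pics/crop4.png

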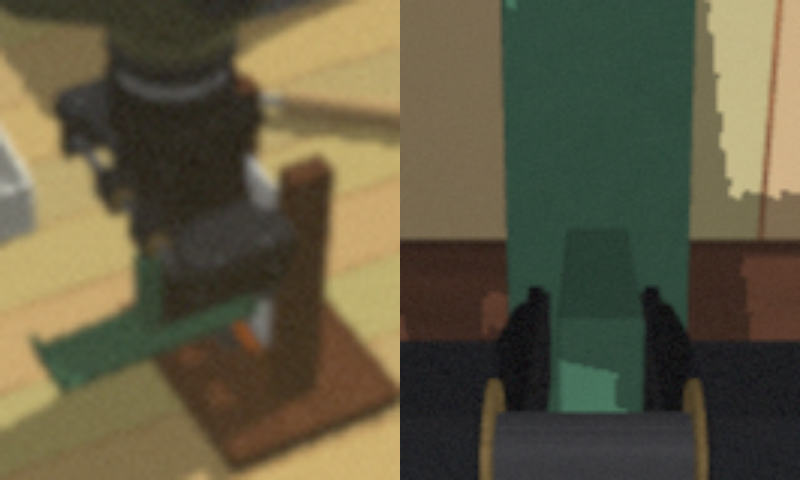

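{"fn": "send_rows", "kwargs": {
  "commands": [
    [[0,0,0],0,0.1],
    [[0,0,0],0,0.1],
    [[0,0,0],0,0.1],
    [[0,0,10],0,0.1],
    [[0,0,20],0,0.1],
    [[0,0,30],0,0.1],
    [[0,0,30],0,0.1],
    [[0,0,40],0,0.1],
    [[-10,0,40],0,0.1],
    [[-10,0,20],0,0.1]
  ]
}}

```text
time: 15.7
eef_pos: [0.5357, 0.117, 0.2816]
orientation: [[-1.0, -0.027, 0.007], [-0.027, 1.0, 0.001], [-0.007, 0.001, -1.0]]
ft_force: [-0.1, 0.7, 0.7]
width: 0.0426
grasp_force: 0.0
```

{"fn": "send_rows", "kwargs": {
  "commands": [
    [[0,0,10],0,0.1],
    [[0,0,0],0,0.1],
    [[0,0,0],0,0.1]
  ]
}}

```text
time: 16.0
eef_pos: [0.5342, 0.1168, 0.2847]
orientation: [[-1.0, -0.027, -0.002], [-0.027, 1.0, -0.0], [0.002, -0.0, -1.0]]
ft_force: [-0.3, 0.2, 0.0]
width: 0.0427
grasp_force: 0.0
```

```bash
python3 - <<'E'
from h import *
im2=ctrl.grab_frame("side");st=ctrl.get_state();print(st["time"],st["eef_pos"],st["ft_force"],st["width"])
im=ctrl.grab_frame("wrist")
out=np.zeros((480,800,3),np.uint8)
out[:,:400]=cv2.resize(im2[120:216,285:365],(400,480),interpolation=cv2.INTER_CUBIC);out[:,400:]=cv2.resize(im[160:280,270:370],(400,480),interpolation=cv2.INTER_CUBIC)
cv2.imwrite("pics/crop5.png",out[:,:,::-1])
E
```

```text
16.05 [0.53394227 0.11670651 0.28389481] [ 0.62044367  0.17887068 -0.05144202] 0.04297021360117845
```

View pics/crop5.png

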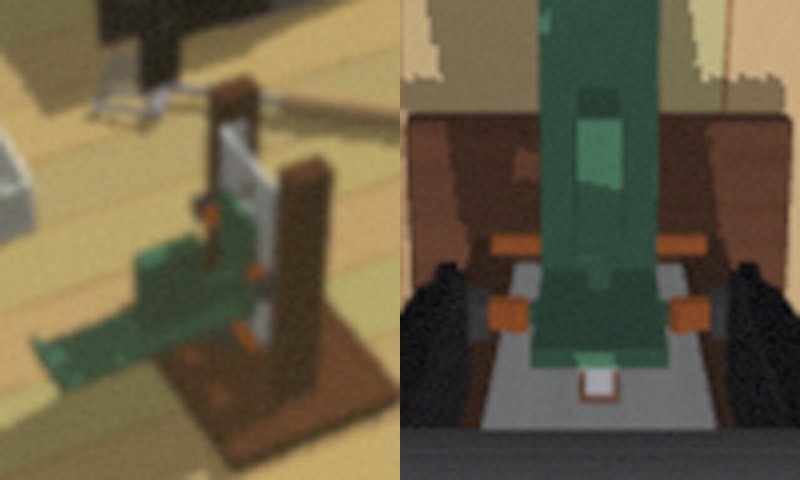

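The ledge hangs level and central in the slots. In the right crop both pawls sit symmetrically over the head at about (509,314) and (690,314), and the gripper is clear.

```bash
python3 -c "
from station import ctrl
print(ctrl.job_done())"
```

```text
the job is handed in; nothing more can be done
None
```

The pot ledge is hung on the brown upright, pressed past both pawls to its stop and released. Contact forces stayed around 12 N, nothing else on the table was touched, and I handed the job in at about 16 s; no verdict was returned.

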